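Put the mixed-up desk supplies back on their own mats

ROBOT

A 6-joint arm with a two-finger parallel gripper is mounted at the origin on a cart in front of the work surface, level with it; the furniture and walls round the work are solid. World frame = base frame: x ahead of the robot, y to its left, z up, the work surface at z = 0. Lengths are in m, angles in rad, forces in N, time in s.
With the tool pointing down it reaches from about 0.375 to 0.9 m from the base axis. Payload 3.1 kg.
Tool frame: the origin (TCP) lies midway between the tips of the shut fingers; the grasp point (between the pads) lies robot.grip_depth behind it (robot.grip_depth is the distance from the TCP to the grasp point, in m); z points along the fingers, y is the line along which they close (so a half turn about z gives the same grasp; the last joint's range is limited). The gripper opens to 87 mm and grips with 3 to 60 N. Pads are 19 mm wide; open, the fingers measure 117 mm over their backs; the gripper's body (75 mm by 190 mm) begins 51 mm behind the grasp point.
Start: joints at [-1.393, 0.527, 1.433, -0, 1.181, -0.178], TCP at [0.218, -0.586, 0.223] pointing down, gripper open.
Joint ranges: [-3.08, 3.08], [-0.75, 2.2], [0.22, 2.44], [-1.43, 4.57], [0, 2.65], [-2.85, 2.85]. Speed limits (rad/s): [2.79, 2.79, 3.14, 3.14, 3.14, 3.14].

INTERFACE

Orientations are given as a unit quaternion [x, y, z, w].
In Python, from rig import robot gives the robot as it stands.
- The arm moves only by the tool inch_along, called after "Emit:" in YAML: its name, and indented under it one key for each argument. Schema: {"type":"object","properties":{"segments":{"type":"array","items":{"type":"number"},"minItems":4,"maxItems":80},"finger_gap":{"type":"number"},"grip_force":{"type":"number"},"only":{"type":"string"},"quiet":{"type":"boolean"},"lines":{"type":"string"}},"required":["segments"],"additionalProperties":false}. segments is one flat list of numbers that holds 1 to 20 rows one after another, with no inner brackets; each row has 4 numbers: dx, dy, dz in a scale on which 1.0 is 0.25 m, then a turn about the tool's z in a scale on which 1.0 is 2 pi rad; each row shifts and turns the commanded pose from where the row before left it, along the tool's axes as they then stand; what a row does not reach is not made up. A row lasts 1/12 s, in which the tool goes at most 0.0417 m and 0.125 rad, less where a joint would pass 70% of its speed; a pose out of reach is approached as far as the arm can. finger_gap is the finger opening in m, set as the call begins (left out keeps the last). The fingers move at their own pace and stop on an object; grip_force is the grip in N (left out, the last holds). Time passes only in rows, so rows that do not move let the fingers close. The tool returns the time, the measured TCP pose, the force, the opening and the grip force at its end. only (a regular expression) keeps the lines of the reply that match it, lines (a string "A,B") keeps lines A to B, and quiet returns only ok. No shift or turn number may pass 1 either way. Input that does not fit is refused with a message, and nothing moves.
- robot.get_obs(): the state, without advancing time (a new reading comes with each control period).
- robot.camera(name): name is "side" or "top" or "wrist"; returns a dict with "img" (384x512x3 uint8, red, green, blue), "fx", "fy", "cx", "cy" (pixels), "xyz" and "attitude" of the camera in the world. Camera axes: x right, y down, z forward; pixel columns grow to the right and rows downward; lengths in m; the calibration is good to about 2 mm. A picture is of the moment at which its call begins. There is no depth.
- robot.hand_in(): hands the job in; it is judged then, once.
The state is a dict: "time": time; "q": joint angles; "joint_velocities": joint speeds; "joint_torque": joint torques, N m; "position": TCP position; "tool_rot": TCP orientation; "ft_force": force on the tool from outside, world axes, zero at the start; "moment": the same for the moment, N m; "grip_width": finger opening in m; "grip_force": force on a finger pad.
Only numpy, scipy, OpenCV 4.12 (cv2) and the standard library are available. Lean on these libraries where they do the work, as an engineer would, in place of code of your own. Each camera call takes 0.05 s, during which the arm holds its last target. There are 200 camera calls.

TASK

The four supplies on the grey felt mats have been put back on each other's places. Put each one in the middle of its own mat: the larger plaster roll on the larger round mat, the smaller roll on the smaller round mat, the vial upright on the square mat, and the stapler standing on the long mat, lined up with its length; every mat starts occupied, so let a thing wait on the white card where you need a free spot. Keep the vial upright all the way, and leave nothing on the card.

Things in the scene. Friction and masses are not known exactly. Their poses are not given: they have to be found in the camera images.
- big_roll: The larger, taller roll of skin-coloured fixing plaster, lying flat: 52 mm diameter, 25 mm high, solid to the fingers (do not count on the core hole), 0.035 to 0.07 kg. Origin at the centre of its underside, z up through the core. Its place is the larger round mat.
- small_roll: The smaller, flat roll of skin-coloured fixing plaster: 42 mm diameter, only 12 mm high, solid to the fingers, about 0.02 to 0.04 kg. Origin at the centre of its underside, z up through the core. Its place is the smaller round mat.
- vial: A small glass vial with a flip-off cap, standing upright: 23 mm diameter, 49 mm high, about 0.02 to 0.04 kg. Origin at the centre of its underside, z up. Its place is the square mat.
- the_stapler: A dark blue half-strip stapler standing on its base: 148 mm long (its own x axis; hinge end at +x), 36 mm wide, 45 mm high, closed, its arm does not move, 0.17 to 0.34 kg. The upper arm, from 23 to 45 mm above the underside, is 24 mm wide over the whole length: grip it there, across its width, near the middle. Origin at the middle of its underside, z up. Its place is the long mat, lengthwise.
- mat_big_round: The larger round grey felt mat, 130 mm diameter. It is 4 mm thick and fixed to the desk; origin at the centre of its underside, z up (so its top is at z = 0.004 m). Place of the larger plaster roll.
- mat_small_round: The smaller round grey felt mat, 90 mm diameter. It is 4 mm thick and fixed to the desk; origin at the centre of its underside, z up (so its top is at z = 0.004 m). Place of the smaller plaster roll.
- mat_square: The square grey felt mat, 95 x 95 mm, sides along its x and y axes. It is 4 mm thick and fixed to the desk; origin at the centre of its underside, z up (so its top is at z = 0.004 m). Place of the vial.
- mat_long: The long rectangular grey felt mat, 180 mm along its x axis, 80 mm along its y axis. It is 4 mm thick and fixed to the desk; origin at the centre of its underside, z up (so its top is at z = 0.004 m). Place of the stapler.
- spare_card: A blank white card, 148 mm (its x axis) x 105 mm, 1.5 mm thick, fixed flat to the desk and empty at the start: the free spot where one thing at a time can wait. Origin at the centre of its underside, z up.
Mind the look-alikes: they are no part of the job. What is shaped like the the_stapler but green is not meant.

How it is judged:
By the outcome, as a careful person would: the job done as asked, in the order asked, and still so for the second after the job is handed in, with the robot touching nothing.
It also fails if it takes over 131 s, if anything falls off the work surface, if the arm or the gripper's body presses on something with over 40 N, if the wrist force passes 120 N, or if a joint passes its speed limit or range.

## Working session

There is one attempt and no reset: what is moved stays moved. The work goes in short steps, Python scripts to look and compute and a tool call to move; the robot and the scene stay as the last step left them, time stands still between calls to the robot, and variables do not carry over. Pictures are saved under pics/ and viewed, at most 18 in all, crops included, and the job is handed in when it is done.

```bash
ls; mkdir -p pics; python3 - <<'E'
from rig import robot
import cv2,json
for n in("top","side"):
    c=robot.camera(n); cv2.imwrite(f"pics/{n}0.png",c["img"][:,:,::-1])
    print(n,{k:v for k,v in c.items() if k!="img"})
print(robot.get_obs(),robot.grip_depth)
E
```

```text
pics
top {'fx': 388.84865693281074, 'fy': 388.84865693281074, 'cx': 255.38168300577425, 'cy': 189.2807747542362, 'xyz': array([0.40369826, 0.08700996, 1.38328958]), 'attitude': array([ 0.71374956, -0.69856504,  0.030789  , -0.04025524])}
side {'fx': 372.3538089376896, 'fy': 372.3538089376896, 'cx': 256.9091529370557, 'cy': 191.44204264755032, 'xyz': array([ 1.19301478, -0.29103929,  1.2452742 ]), 'attitude': array([ 0.83445861,  0.47873348, -0.13478518, -0.23733108])}
{'time': 0.1, 'q': array([-1.39349196e+00,  5.28345653e-01,  1.43381141e+00, -9.94554626e-06,
        1.18143008e+00, -1.78525491e-01]), 'joint_velocities': array([-1.98533840e-04, -2.17759037e-04, -2.05440382e-03, -3.41979797e-05,
       -1.24132163e-04, -2.75406269e-04]), 'joint_torque': array([-1.65735300e-04, -4.40986705e+01, -1.77150160e+01,  6.35547610e-02,
        5.34051040e-02, -4.98426891e-05]), 'position': array([ 0.2176169 , -0.58515658,  0.22167459]), 'tool_rot': array([ 9.84214019e-01,  1.76979576e-01, -3.98979282e-06, -9.97250784e-04]), 'ft_force': array([-0.08151017,  1.37131543, -0.37963727]), 'moment': array([-0.01230014,  0.03363763, -0.00731895]), 'grip_force': 0.0, 'grip_width': 0.08707068152766702} 0.0187
```

View pics/top0.png

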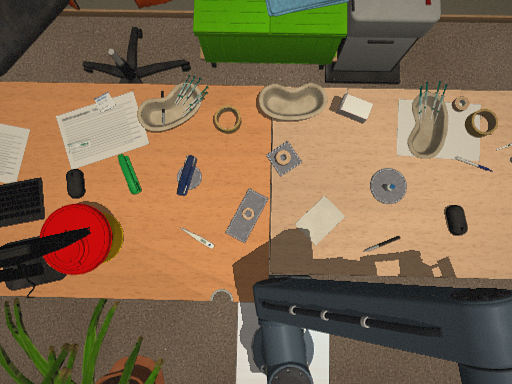

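View pics/side0.png

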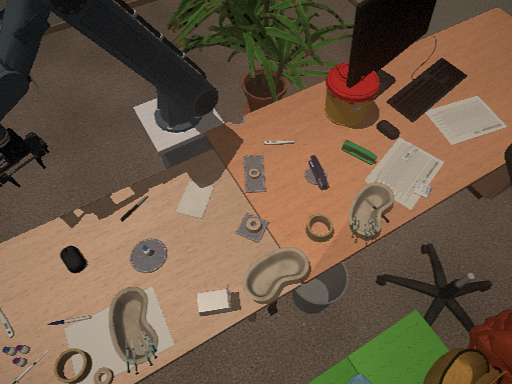

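Top view: the blue stapler (188,175) is on the small round mat. There are rolls on the square mat (283,157) and the long mat (248,213), and the vial (389,186) is on the large round mat. The white card at (320,219) is empty. The green stapler (130,174), the loose rolls (227,120), (482,122) and (461,103), and the markers are distractors.

```bash
cat > h.py <<'E'
import numpy as np,cv2
from scipy.spatial.transform import Rotation as R
from rig import robot
def ray(c,p):
    p=np.atleast_2d(np.asarray(p,float))
    d=np.c_[(p[:,0]-c["cx"])/c["fx"],(p[:,1]-c["cy"])/c["fy"],np.ones(len(p))]
    return np.array(c["xyz"]),R.from_quat(c["attitude"]).apply(d)
def onplane(c,p,z):
    o,d=ray(c,p); return o+d*((z-o[2])/d[:,2])[:,None]
def tri(c1,p1,c2,p2):
    A=np.zeros((3,3));b=np.zeros(3)
    for c,p in((c1,p1),(c2,p2)):
        o,d=ray(c,p);d=d[0]/np.linalg.norm(d[0]);M=np.eye(3)-np.outer(d,d);A+=M;b+=M@o
    return np.linalg.solve(A,b)
def proj(c,X):
    v=R.from_quat(c["attitude"]).inv().apply(np.atleast_2d(X)-c["xyz"])
    return np.c_[v[:,0]/v[:,2]*c["fx"]+c["cx"],v[:,1]/v[:,2]*c["fy"]+c["cy"]]
def totool(X):
    "world target TCP -> delta in tool axes"
    o=robot.get_obs(); return R.from_quat(o["tool_rot"]).inv().apply(np.array(X)-o["position"])
def snap(n,f):
    c=robot.camera(n); cv2.imwrite("pics/"+f,c["img"][:,:,::-1]); np.save("pics/"+f[:-4],c,allow_pickle=True); return c
E
python3 - <<'E'
from h import *
t=robot.camera("top");s=robot.camera("side")
for n,p,q in [("stapler",(188,175),(318,172)),("rollsq",(283,157),(253,225)),("rolllong",(248,213),(255,173)),("vial",(389,186),(149,255)),("card",(320,219),(196,198)),("green",(130,174),(359,152))]:
    print(n,onplane(t,p,.01)[0].round(3),onplane(s,q,.01)[0].round(3),tri(t,p,s,q).round(3))
w=robot.camera("wrist");print({k:v for k,v in w.items() if k!="img"})
ti=t["img"][90:250,160:440];cv2.imwrite("pics/tcrop.png",cv2.resize(ti,None,fx=2.8,fy=2.8,interpolation=cv2.INTER_CUBIC)[:,:,::-1])
o=robot.get_obs();print(R.from_quat(o["tool_rot"]).as_matrix().round(3))
E
```

```text
stapler [0.588 0.349 0.01 ] [0.581 0.356 0.01 ] [0.587 0.348 0.023]
rollsq [0.66  0.011 0.01 ] [0.655 0.011 0.01 ] [0.658 0.01  0.016]
rolllong [0.457 0.131 0.01 ] [0.458 0.134 0.01 ] [0.458 0.132 0.011]
vial [ 0.564 -0.365  0.01 ] [ 0.572 -0.365  0.01 ] [ 0.566 -0.367 -0.001]
card [ 0.442 -0.123  0.01 ] [ 0.444 -0.121  0.01 ] [ 0.442 -0.122  0.008]
green [0.588 0.557 0.01 ] [0.585 0.562 0.01 ] [0.587 0.556 0.017]
{'fx': 271.77763266242397, 'fy': 271.77763266242397, 'cx': 253.94930132749494, 'cy': 191.715374807242, 'xyz': array([ 0.29467666, -0.55633815,  0.38402081]), 'attitude': array([ 0.81146599, -0.56457478, -0.08626933,  0.12383812])}
[[ 0.937  0.348 -0.   ]
 [ 0.348 -0.937  0.001]
 [ 0.    -0.001 -1.   ]]
```

View pics/tcrop.png

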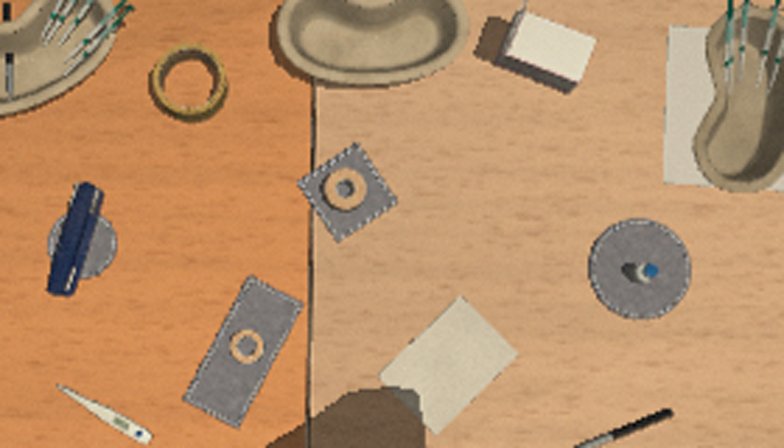

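Two candidates for big and small roll: in the crop, the roll on the square mat (345,188) is about 44 px across and the one on the long mat (247,346) about 34 px. So the big roll is on the square mat and the small one on the long mat. The stapler at (75,240) is dark blue, so it is the right one, and the vial with the blue cap is at (645,270). Next I go over the work with the wrist camera.

Units first: shifts go in shares of 0.25 m and turns go in shares of 2 pi rad. So -0.03 m / 0.25 = -0.12, 0.0255 m / 0.25 = 0.102.

Emit:
inch_along:
  segments: [0.102,-0.12,0,0,0.102,-0.12,0,0,0.102,-0.12,0,0,0.102,-0.12,0,0,0.102,-0.12,0,0,0.102,-0.12,0,0,0.102,-0.12,0,0,0.102,-0.12,0,0,0.102,-0.12,0,0,0.102,-0.12,0,0,0.102,-0.12,0,0,0.102,-0.12,0,0,0.102,-0.12,0,0,0.102,-0.12,0,0,0.102,-0.12,0,0,0.102,-0.12,0,0,0.102,-0.12,0,0,0.102,-0.12,0,0,0,0,0,0]
  finger_gap: 0.06
  grip_force: 15

```text
time: 1.83
position: [0.462, 0.086, 0.223]
tool_rot: [0.984, 0.18, 0.002, -0.001]
ft_force: [0.0, 0.0, -0.6]
grip_width: 0.0598
grip_force: 0.0
```

```bash
python3 - <<'E'
from h import *
c=snap("wrist","w1.png");print(c["xyz"],robot.get_obs()["q"].round(3))
t=robot.camera("top");np.save("pics/t1",t,allow_pickle=True)
E
```

```text
[0.53818233 0.11538287 0.38540923] [-0.061  0.317  1.814  0.     1.009  1.148]
```

View pics/w1.png

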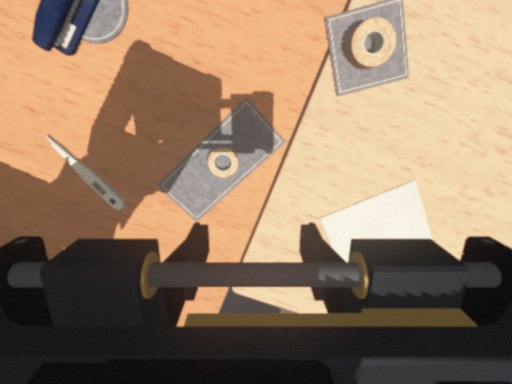

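The wrist view shows the small roll at (223,162) on the long mat, with corners near (248,100), (283,141), (197,219) and (161,186). The big roll is at (374,42) on the square mat, and the stapler end is at (65,20). I shift left for a second view.

In the tool's units: -0.032 m / 0.25 = -0.128, 0.012 m / 0.25 = 0.048.

Emit:
inch_along:
  segments: [0.048,-0.128,0,0,0.048,-0.128,0,0,0.048,-0.128,0,0,0.048,-0.128,0,0,0,0,0,0]

```text
time: 2.35
position: [0.4603, 0.22, 0.2227]
tool_rot: [0.984, 0.178, 0.001, -0.001]
ft_force: [0.5, -0.6, 0.2]
grip_width: 0.0601
grip_force: 0.0
```

```bash
cat >> h.py <<'E'
def sat(c): return cv2.cvtColor(c["img"],cv2.COLOR_RGB2HSV)
def grey(c,smax=70):
    m=(sat(c)[:,:,1]<smax).astype(np.uint8)*255
    return cv2.morphologyEx(m,cv2.MORPH_OPEN,np.ones((3,3)))
def blob(m,p):
    "contour nearest to pixel p"
    cs=cv2.findContours(m,cv2.RETR_EXTERNAL,cv2.CHAIN_APPROX_NONE)[0]
    cs=[k for k in cs if cv2.contourArea(k)>60]
    return max(cs,key=lambda k:cv2.pointPolygonTest(k,(float(p[0]),float(p[1])),True))
def ringpx(c,p,r):
    "saturated roll inside grey mat around pixel p: hull"
    h=sat(c); m=((h[:,:,1]>60)).astype(np.uint8)*255
    k=np.zeros_like(m);cv2.circle(k,tuple(map(int,p)),r,255,-1);m&=k
    m=cv2.morphologyEx(m,cv2.MORPH_OPEN,np.ones((2,2)))
    cs=cv2.findContours(m,cv2.RETR_EXTERNAL,cv2.CHAIN_APPROX_NONE)[0]
    return cv2.convexHull(max(cs,key=cv2.contourArea))[:,0]
def rect(c,cont,z):
    X=onplane(c,cv2.convexHull(cont)[:,0],z)[:,:2].astype(np.float32)
    return cv2.minAreaRect(X*1000)
def load(n): return np.load(f"pics/{n}.npy",allow_pickle=True).item()
E
python3 - <<'E'
from h import *
c=snap("wrist","w2.png");w1=load("w1")
v=np.vstack([np.hstack([c["img"],cv2.cvtColor(grey(c),cv2.COLOR_GRAY2RGB)]),np.hstack([w1["img"],cv2.cvtColor(grey(w1),cv2.COLOR_GRAY2RGB)])])
cv2.imwrite("pics/v2.png",cv2.resize(v,(790,592))[:,:,::-1])
print(proj(c,[[.458,.132,.016],[.587,.348,.045],[.658,.01,.02]]).round())
E
```

```text
[[312. 192.]
 [186.  30.]
 [467.  82.]]
```

View pics/v2.png

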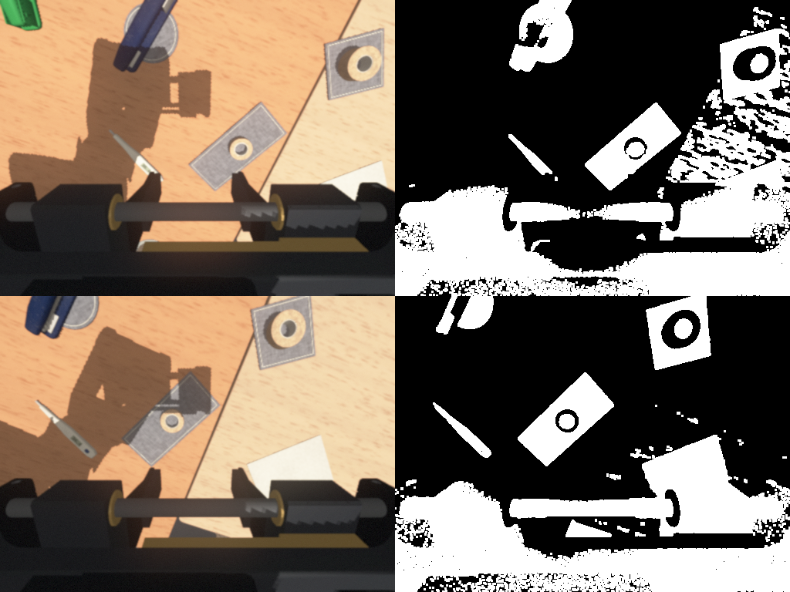

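```bash
python3 - <<'E'
from h import *
w=[load("w1"),load("w2")]
P=[proj(c,[[.458,.132,.01],[.658,.01,.01]]) for c in w]
cen=[];rol=[];sqr=[]
for c,p in zip(w,P):
    m=grey(c); k=blob(m,p[0]); print("long",rect(c,k,.004))
    M=cv2.moments(cv2.convexHull(k));cen.append((M["m10"]/M["m00"],M["m01"]/M["m00"]))
    h=ringpx(c,p[0],28); (e)=cv2.fitEllipse(h.astype(np.float32)); rol.append(e[0]); print("small",e, onplane(c,e[0],.010)[0])
    for n in(0,1):pass
    h=ringpx(c,p[1],36); e=cv2.fitEllipse(h.astype(np.float32)); sqr.append(e[0]); print("big",e,onplane(c,e[0],.0165)[0])
    k=blob(m,p[1]+[0,0]); print("sq",rect(c,k,.004))
    k=blob(m,proj(c,[[.44,-.12,0]])[0])
print("tri long",tri(w[0],cen[0],w[1],cen[1]),"small",tri(w[0],rol[0],w[1],rol[1]),"big",tri(w[0],sqr[0],w[1],sqr[1]))
print(tri(w[0],cen[0],w[1],cen[1]))
t=load("t1");k=blob(grey(t,55),(320,219));print("card",rect(t,k,.0015))
print(totool([.458,.132,.02]))
E
```

```text
long ((450.3043518066406, 134.87522888183594), (79.10161590576172, 178.10923767089844), 63.200260162353516)
small ((223.69622802734375, 162.56698608398438), (30.6341609954834, 30.85304069519043), 113.19913482666016) [0.45492545 0.12911975 0.01      ]
big ((371.40203857421875, 43.882476806640625), (45.80389404296875, 56.29172897338867), 45.41394805908203) [0.6584471  0.00812568 0.0165    ]
sq ((656.9413452148438, 6.3602294921875), (95.18399047851562, 96.66804504394531), 34.820762634277344)
long ((450.37139892578125, 134.322265625), (80.69287109375, 177.53553771972656), 63.2073974609375)
small ((312.4801940917969, 193.1758575439453), (29.450212478637695, 30.656858444213867), 107.48576354980469) [0.45532487 0.12839872 0.01      ]
big ((467.2481384277344, 83.25505065917969), (44.415164947509766, 59.71603775024414), 66.60655975341797) [0.65817766 0.00712129 0.0165    ]
sq ((617.4017333984375, -31.84002685546875), (205.54464721679688, 113.1478042602539), 36.14393615722656)
tri long [0.45559959 0.13324261 0.00358133] small [0.45557746 0.1290449  0.01205593] big [0.657381   0.00896396 0.01934577]
[0.45559959 0.13324261 0.00358133]
card ((439.3176574707031, -121.20881652832031), (103.70646667480469, 143.73941040039062), 45.56896209716797)
[-0.03195264  0.07943839  0.20250546]
```

```bash
python3 - <<'E'
from h import *
for n in("w1","w2"):
    c=load(n);p=proj(c,[[.458,.132,.01]])[0]
    k=cv2.convexHull(blob(grey(c),p))
    a=cv2.approxPolyDP(k,8,True)[:,0]; X=onplane(c,a,.004)[:,:2]; print(a.tolist(),X.round(4).tolist(),X.mean(0))
    M=cv2.moments((onplane(c,k[:,0],.004)[:,:2]*1000).astype(np.float32));print(M["m10"]/M["m00"],M["m01"]/M["m00"])
c=load("t1");k=cv2.convexHull(blob(grey(c,70),proj(c,[[.455,.133,.004]])[0]));print(rect(c,k,.004))
E
```

```text
[[247, 99], [283, 143], [195, 220], [159, 183]] [[0.5456, 0.128], [0.5089, 0.0611], [0.3546, 0.1415], [0.3918, 0.2076]] [0.45022619 0.13455652]
450.32454929310535 134.61479538781003
[[339, 133], [370, 173], [277, 246], [246, 212]] [[0.5462, 0.1279], [0.5107, 0.0615], [0.3553, 0.143], [0.3919, 0.2079]] [0.45102561 0.13505863]
450.5070859138617 134.70868050869288
((219.2975311279297, 195.36915588378906), (680.2245483398438, 701.5894165039062), 1.533754825592041)
```

Long mat is centred at (0.450, 0.135) with its axis at -26.8°, and the small roll is at (0.455, 0.129). Picking up the small roll.

In the tool's units: 0.04 m / 0.25 = 0.16, 0.0279 m / 0.25 = 0.1116.

Emit:
inch_along:
  segments: [-0.0488,0.1116,0,0,-0.0488,0.1116,0,0,-0.0488,0.1116,0,0,0,0,0.16,0,0,0,0.16,0,0,0,0.16,0,0,0,0.16,0,0,0,0.12,0,0,0,0.06,0,0,0,0.038,0,0,0,0,0,0,0,0,0]

```text
time: 3.4
position: [0.4553, 0.1245, 0.0083]
tool_rot: [0.984, 0.176, -0.0, 0.0]
ft_force: [-0.7, 0.1, -0.5]
grip_width: 0.0598
grip_force: 0.0
```

In the tool's units: -0.004 m / 0.25 = -0.016, 0.001 m / 0.25 = 0.004.

Emit:
inch_along:
  segments: [0.004,-0.016,0.004,0,0,0,0,0,0,0,0,0,0,0,0,0,0,0,0,0,0,0,0,0]
  finger_gap: 0.03
  grip_force: 15

```text
time: 3.9
position: [0.4553, 0.1301, 0.0079]
tool_rot: [0.984, 0.177, 0.001, 0.0]
ft_force: [-0.2, 1.3, 6.9]
grip_width: 0.0404
grip_force: 15.0
```

In the tool's units: 0.0328 m / 0.25 = 0.1312, -0.0147 m / 0.25 = -0.0588.

Emit:
inch_along:
  segments: [0,0,-0.1,0,0,0,-0.1,0,-0.0588,0.1312,0,0,-0.0588,0.1312,0,0,-0.0588,0.1312,0,0,-0.0588,0.1312,0,0,-0.0588,0.1312,0,0,-0.0588,0.1312,0,0,-0.0588,0.1312,0,0,0,0,0,0,0,0,0.1,0,0,0,0.072,0,0,0,0.032,0,0,0,0,0,0,0,0,0]

```text
time: 5.15
position: [0.438, -0.1207, 0.0059]
tool_rot: [0.984, 0.177, -0.0, -0.0]
ft_force: [-1.5, 1.0, 0.3]
grip_width: 0.0406
grip_force: 15.0
```

In the tool's units: -0.036 m / 0.25 = -0.144.

Emit:
inch_along:
  segments: [0,0,0,0,0,0,0,0,0,0,-0.144,0,0,0,-0.144,0,0,0,-0.144,0,0,0,-0.144,0,0,0,-0.144,0,0,0,-0.144,0]
  finger_gap: 0.06

```text
time: 5.82
position: [0.4376, -0.1206, 0.2245]
tool_rot: [0.984, 0.177, 0.0, 0.0]
ft_force: [0.7, 0.1, -0.1]
grip_width: 0.0598
grip_force: 0.0
```

Emit:
inch_along:
  segments: [0.0912,-0.1288,0,0,0.0912,-0.1288,0,0,0.0912,-0.1288,0,0,0.0912,-0.1288,0,0,0.0912,-0.1288,0,0,0.0912,-0.1288,0,0,0.0912,-0.1288,0,0,0.0912,-0.1288,0,0,0.0912,-0.1288,0,0,0.0912,-0.1288,0,0,0.0912,-0.1288,0,0,0.0912,-0.1288,0,0,0,0,0,0]

```text
time: 6.9
position: [0.561, 0.3436, 0.2227]
tool_rot: [0.984, 0.18, 0.003, -0.002]
ft_force: [0.8, 0.6, -0.3]
grip_width: 0.06
grip_force: 0.0
```

```bash
python3 - <<'E'
from h import *
c=snap("wrist","w3.png");t=snap("top","t3.png")
b=t["img"][150:250,230:400]
cv2.imwrite("pics/v3.png",np.vstack([c["img"],cv2.resize(b,(512,301))])[:600,:,::-1])
E
```

```text
(no output)
```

View pics/v3.png

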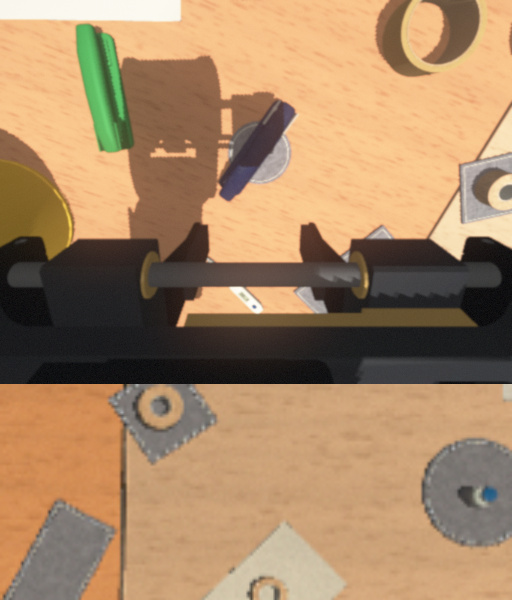

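The small roll sits on the card. The stapler is at (258,150) on the small round mat (262,152), the green one is at (103,88), clear of my gripper.

```bash
cat >> h.py <<'E'
def blue(c,p,r):
    h=sat(c); m=((h[:,:,0]>105)&(h[:,:,0]<135)&(h[:,:,1]>70)).astype(np.uint8)*255
    k=np.zeros_like(m);cv2.circle(k,tuple(map(int,p)),r,255,-1);m&=k
    return cv2.morphologyEx(m,cv2.MORPH_CLOSE,np.ones((7,7)))
E
python3 - <<'E'
from h import *
c=load("w3");print("cam",c["xyz"])
m=blue(c,(258,150),75);k=max(cv2.findContours(m,0,1)[0],key=cv2.contourArea)
for z in(.025,.035,.049):print("stapler",z,rect(c,k,z),)
r=cv2.minAreaRect(cv2.convexHull(k));print("px",r)
g=grey(c,60);kk=np.zeros_like(g);cv2.circle(kk,(261,152),36,255,-1);g&=kk;g&=~cv2.dilate(m,np.ones((3,3)))
g=cv2.morphologyEx(g,cv2.MORPH_OPEN,np.ones((3,3)))
cs=[q for q in cv2.findContours(g,0,1)[0] if cv2.contourArea(q)>100];print([cv2.contourArea(q) for q in cs])
X=onplane(c,np.vstack(cs)[:,0],.004)[:,:2]*1000
print("smallround",cv2.minEnclosingCircle(X.astype(np.float32)))
t=load("t3");m2=blue(t,(188,175),40);k2=max(cv2.findContours(m2,0,1)[0],key=cv2.contourArea);r2=cv2.minAreaRect(k2);print("top px",r2,tri(c,r[0],t,r2[0]))
E
```

```text
cam [0.63710313 0.37240725 0.38524401]
stapler 0.025 ((549.2340087890625, 358.4067687988281), (12.30396556854248, 37.447574615478516), 62.46936798095703)
stapler 0.035 ((551.6731567382812, 358.79541015625), (11.962383270263672, 36.40812301635742), 62.469383239746094)
stapler 0.049 ((555.0879516601562, 359.33953857421875), (11.484238624572754, 34.95272445678711), 62.46933364868164)
px ((241.55311584472656, 175.20355224609375), (8.936848640441895, 26.904617309570312), 48.8140754699707)
[2450.0]
smallround ((587.2283935546875, 348.65008544921875), 49.169471740722656)
top px ((187.0, 184.0), (10.0, 6.0), 90.0) [0.55167813 0.35353233 0.02091753]
```

```bash
python3 - <<'E'
from h import *
c=load("w3");h=sat(c)
for p in[(265,138),(250,160),(272,122),(282,115),(285,105),(235,185),(260,175),(280,150)]:print(p,c["img"][p[1],p[0]],h[p[1],p[0]])
i=c["img"].astype(int);m=((i[:,:,2]>i[:,:,0]+8)).astype(np.uint8)*255
k=np.zeros_like(m);cv2.circle(k,(258,150),78,255,-1);m&=k
v=np.hstack([c["img"][80:220,180:340],cv2.cvtColor(m,8)[80:220,180:340]]);cv2.imwrite("pics/v4.png",cv2.resize(v,(790,346))[:,:,::-1])
m=cv2.morphologyEx(m,cv2.MORPH_CLOSE,np.ones((9,9)));q=max(cv2.findContours(m,0,1)[0],key=cv2.contourArea)
print(cv2.minAreaRect(q),rect(c,q,.03),rect(c,q,.049))
E
```

```text
(265, 138) [70 56 61] [169  51  70]
(250, 160) [65 51 59] [163  55  65]
(272, 122) [78 59 63] [174  62  78]
(282, 115) [84 63 66] [176  64  84]
(285, 105) [98 79 97] [152  49  98]
(235, 185) [ 78  70 100] [128  77 100]
(260, 175) [187 175 173] [  4  19 187]
(280, 150) [177 166 163] [  6  20 177]
((236.9319305419922, 179.29690551757812), (16.80083465576172, 43.228092193603516), 39.47245788574219) ((542.6112060546875, 362.3693542480469), (22.522600173950195, 59.68695831298828), 71.84680938720703) ((547.6650390625, 362.9062194824219), (21.31797981262207, 56.494632720947266), 71.84683990478516)
```

View pics/v4.png

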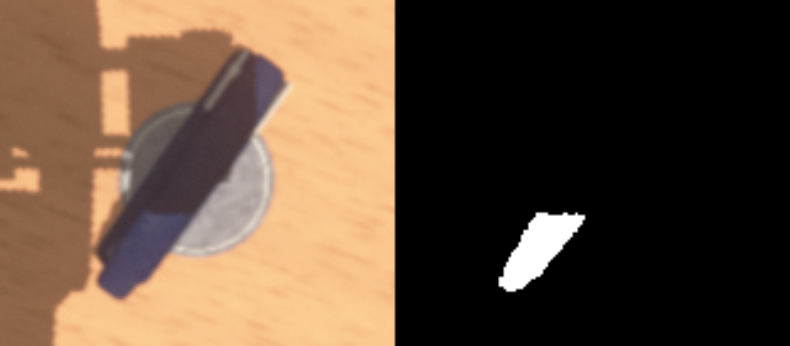

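The crop shows the stapler's axis running from lower left to upper right, partly in the arm's shadow. I mask it by blue exceeding green instead.

```bash
cat >> h.py <<'E'
def navy(c,p,r):
    i=cv2.GaussianBlur(c["img"],(3,3),0).astype(int);m=((i[:,:,2]>i[:,:,1]+1)&(i.max(2)<125)).astype(np.uint8)*255
    k=np.zeros_like(m);cv2.circle(k,tuple(map(int,p)),r,255,-1);m&=k
    m=cv2.morphologyEx(cv2.morphologyEx(m,cv2.MORPH_OPEN,np.ones((3,3))),cv2.MORPH_CLOSE,np.ones((7,7)))
    return max(cv2.findContours(m,0,1)[0],key=cv2.contourArea)
E
python3 - <<'E'
from h import *
c=load("w3");q=navy(c,(258,150),75);a=cv2.minAreaRect(q);print(a,[rect(c,q,z) for z in(.03,.049)])
t=load("t3");q=navy(t,(188,175),35);b=cv2.minAreaRect(q);print(b,rect(t,q,.045))
print(tri(c,a[0],t,b[0]))
print(robot.get_obs()["q"].round(3))
E
```

```text
((254.70790100097656, 150.28903198242188), (26.16692352294922, 112.41419219970703), 35.83765411376953) [((584.6702880859375, 354.4773864746094), (34.07980728149414, 147.13650512695312), 75.51317596435547), ((587.4746704101562, 355.4364013671875), (32.25703048706055, 139.26698303222656), 75.51319122314453)]
((172.98500061035156, 179.59567260742188), (65.75186920166016, 33.39571762084961), 72.34988403320312) ((566.9122924804688, 393.8905334472656), (232.06285095214844, 115.58836364746094), 20.17534828186035)
[0.57839832 0.37103676 0.07741371]
[ 0.373  0.567  1.357 -0.     1.218  1.585]
```

In the tool's units: 0.124 rad / 6.2832 = 0.0197.

Emit:
inch_along:
  segments: [0,0,0,0.0197,0,0,0,0.0197,0,0,0,0.0197,0,0,0,0.0197,0,0,0,0.0188,0,0,0,0]

```text
time: 7.5
position: [0.5594, 0.3344, 0.2224]
tool_rot: [0.991, -0.131, -0.0, 0.0]
ft_force: [0.4, 0.5, 0.1]
grip_width: 0.0602
grip_force: 0.0
```

```bash
python3 - <<'E'
from h import *
w=load("w3");q=navy(w,(258,150),75);a=cv2.minAreaRect(q)
c=snap("wrist","w4.png");p=proj(c,[[.5865,.355,.04]])[0];print(p)
q=navy(c,p,80);b=cv2.minAreaRect(q);print(b,[rect(c,q,z) for z in(.03,.049)]);print(tri(w,a[0],c,b[0]))
g=grey(c,60);print(g[int(p[1]),int(p[0])])
o=robot.get_obs();print(o["q"].round(3),np.degrees(2*np.arctan2(o["tool_rot"][1],o["tool_rot"][0])))
print(totool([.5865,.355,.030]))
E
```

```text
[232.82876804 157.01894199]
((236.5, 153.5), (111.0, 25.0), 90.0) [((584.0274047851562, 351.9704895019531), (33.09650802612305, 146.557373046875), 76.04696655273438), ((586.968505859375, 349.9233093261719), (31.32229232788086, 138.70079040527344), 76.04698181152344)]
[0.58506838 0.35256202 0.00754858]
255
[ 0.368  0.565  1.36  -0.     1.217  2.196] -14.742603541154267
[ 0.02095999 -0.02673638  0.19238624]
```

View pics/w4.png

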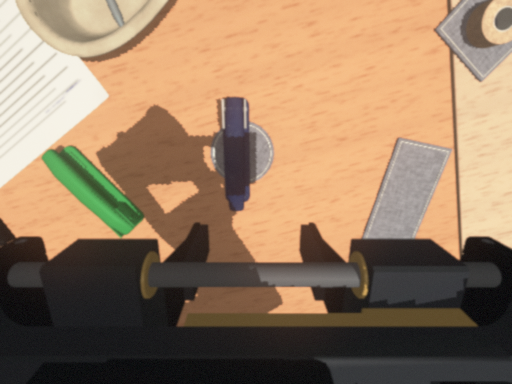

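Both views agree: stapler centre is about (0.5855, 0.353) and the tool is aligned with its axis (mask angle 90° at (236,153)). Going down.

In the tool's units: 0.04 m / 0.25 = 0.16, 0.032 m / 0.25 = 0.128.

Emit:
inch_along:
  segments: [0.0416,-0.0496,0,0,0.0416,-0.0496,0,0,0,0,0.16,0,0,0,0.16,0,0,0,0.16,0,0,0,0.128,0,0,0,0.08,0,0,0,0.048,0,0,0,0.032,0,0,0,0,0,0,0,0,0]

```text
time: 8.47
position: [0.5874, 0.355, 0.0311]
tool_rot: [0.992, -0.128, 0.001, -0.0]
ft_force: [0.3, -0.2, -0.2]
grip_width: 0.0601
grip_force: 0.0
```

Emit:
inch_along:
  segments: [0,0,0,0,0,0,0,0,0,0,0,0,0,0,0,0,0,0,0,0,0,0,0,0]
  finger_gap: 0.018
  grip_force: 40

```text
time: 8.97
position: [0.5865, 0.3548, 0.0304]
tool_rot: [0.992, -0.129, 0.0, 0.0]
ft_force: [-0.2, -2.3, 0.9]
grip_width: 0.0279
grip_force: 1.1
```

Emit:
inch_along:
  segments: [0,0,-0.08,0,0,0,-0.12,0,0,0,-0.12,0,0,0,0,0]

```text
time: 9.3
position: [0.5904, 0.3567, 0.1161]
tool_rot: [0.992, -0.129, 0.005, -0.003]
ft_force: [2.0, 0.9, -0.3]
grip_width: 0.0237
grip_force: 40.0
```

```bash
python3 - <<'E'
from h import *
o=robot.get_obs();a=2*np.arctan2(o["tool_rot"][1],o["tool_rot"][0]);print(np.degrees(a),o["grip_width"],o["ft_force"])
c=snap("wrist","w5.png")
print(totool([.4504,.1346,.1]))
E
```

```text
-14.779878102841284 0.023673059708471195 [ 2.04263757  0.9328246  -0.31939967]
[-0.07762804  0.24958603  0.01184616]
```

View pics/w5.png

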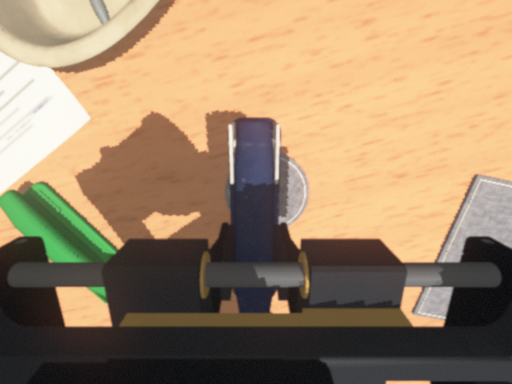

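The stapler is lifted, seen enlarged between the pads at column 255. Carrying it to the long mat.

In the tool's units: 0.0352 m / 0.25 = 0.1408, -0.0107 m / 0.25 = -0.0428, 0.107 rad / 6.2832 = 0.017.

Emit:
inch_along:
  segments: [-0.0428,0.1408,0,0,-0.0428,0.1408,0,0,-0.0428,0.1408,0,0,-0.0428,0.1408,0,0,-0.0428,0.1408,0,0,-0.0428,0.1408,0,0,-0.0428,0.1408,0,0,0,0,0,0.017,0,0,0,0.017,0,0,0.12,0,0,0,0.08,0,0,0,0,0,0,0,0,0]

```text
time: 10.43
position: [0.4493, 0.1357, 0.0586]
tool_rot: [0.972, -0.234, -0.003, 0.001]
ft_force: [-0.5, -0.9, -2.1]
grip_width: 0.0236
grip_force: 40.0
```

```bash
python3 - <<'E'
from h import *
o=robot.get_obs();a=2*np.arctan2(o["tool_rot"][1],o["tool_rot"][0]);print(np.degrees(a),o["ft_force"],o["moment"])
s=snap("side","s6.png");c=snap("wrist","w6.png")
b=s["img"][100:240,190:330];cv2.imwrite("pics/v6.png",np.vstack([cv2.resize(b,(400,300),interpolation=2),cv2.resize(c["img"],(400,300))])[:,:,::-1])
E
```

```text
-27.05890874225316 [-0.49563153 -0.85792545 -2.07890424] [0.09786176 0.06576665 0.04105726]
```

View pics/v6.png

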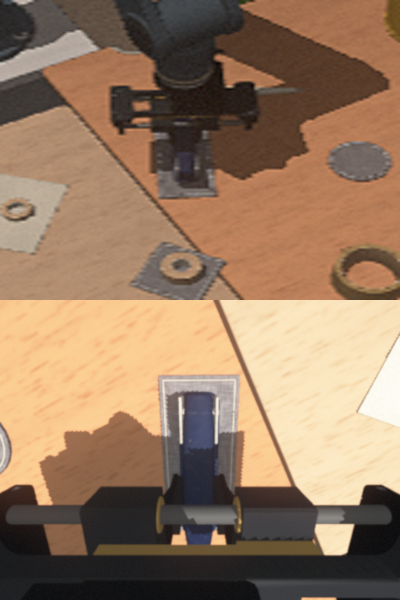

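Held aligned over the long mat. Lowering in small steps.

In the tool's units: 0.01 m / 0.25 = 0.04, 0.006 m / 0.25 = 0.024.

Emit:
inch_along:
  segments: [0,0,0.04,0,0,0,0.024,0,0,0,0.016,0,0,0,0,0,0,0,0,0]

```text
time: 10.95
position: [0.4512, 0.1359, 0.0403]
tool_rot: [0.972, -0.234, 0.0, -0.0]
ft_force: [0.0, -0.2, -2.8]
grip_width: 0.0242
grip_force: 40.0
```

Emit:
inch_along:
  segments: [0,0,0.012,0,0,0,0.012,0,0,0,0,0,0,0,0,0]

```text
time: 11.28
position: [0.4517, 0.1357, 0.0357]
tool_rot: [0.972, -0.234, 0.001, -0.0]
ft_force: [-0.4, -1.5, 12.9]
grip_width: 0.0237
grip_force: 40.0
```

In the tool's units: -0.036 m / 0.25 = -0.144, 0.0335 m / 0.25 = 0.134.

Emit:
inch_along:
  segments: [0,0,0,0,0,0,0,0,0,0,0,0,0,0,-0.144,0,0,0,-0.144,0,0,0,-0.144,0,0,0,-0.144,0,0,0,-0.144,0,0.0596,0.134,0,0,0.0596,0.134,0,0,-0.1,0.134,0,0,-0.1,0,0,0,0,0,0,0]
  finger_gap: 0.06
  grip_force: 15

```text
time: 12.37
position: [0.3809, 0.0561, 0.2131]
tool_rot: [0.972, -0.235, -0.004, 0.0]
ft_force: [0.0, -0.4, -0.4]
grip_width: 0.06
grip_force: 0.0
```

```bash
python3 - <<'E'
from h import *
c=snap("wrist","w7.png");p=proj(c,[[.4504,.1346,.03]])[0]
q=navy(c,p,95);print(p,[rect(c,q,z) for z in(.03,.049)],rect(c,blob(grey(c),proj(c,[[.4,.19,.004]])[0]),.004))
print(totool([.438,-.1207,.006]))
E
```

```text
[173.76212548 151.93913825] [((451.41802978515625, 132.13735961914062), (41.18109893798828, 147.9263458251953), 62.64060974121094), ((451.636474609375, 125.88495635986328), (38.90973663330078, 139.76748657226562), 62.64059066772461)] ((450.8591613769531, 134.34681701660156), (78.8246841430664, 177.60462951660156), 63.21870040893555)
[0.12876144 0.13252137 0.20733986]
```

View pics/w7.png

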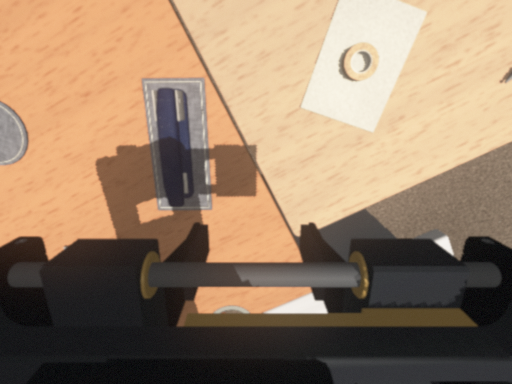

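The stapler stands centred on the long mat ((180,145), within about 1–2 mm and 0.6°). The small roll is at (361,62) on the card.

```bash
python3 - <<'E'
from h import *
c=load("w7");e=cv2.fitEllipse(ringpx(c,(361,62),26).astype(np.float32));X=onplane(c,e[0],.0075)[0];print(e,X);print(totool([X[0],X[1],.006]))
E
```

```text
((360.513427734375, 62.41753387451172), (33.876121520996094, 39.76072692871094), 41.33742141723633) [ 0.43853502 -0.12158644  0.0075    ]
[0.12964169 0.13306649 0.20733746]
```

In the tool's units: 0.04 m / 0.25 = 0.16, 0.0266 m / 0.25 = 0.1064.

Emit:
inch_along:
  segments: [0.104,0.1064,0,0,0.104,0.1064,0,0,0.104,0.1064,0,0,0.104,0.1064,0,0,0.104,0.1064,0,0,0,0,0.16,0,0,0,0.16,0,0,0,0.16,0,0,0,0.16,0,0,0,0.12,0,0,0,0.04,0,0,0,0.02,0,0,0,0,0,0,0,0,0]

```text
time: 13.58
position: [0.4441, -0.1224, 0.01]
tool_rot: [0.972, -0.234, 0.001, 0.0]
ft_force: [0.7, 0.7, -0.8]
grip_width: 0.0601
grip_force: 0.0
```

In the tool's units: -0.0054 m / 0.25 = -0.0216, 0.0035 m / 0.25 = 0.014.

Emit:
inch_along:
  segments: [-0.0216,0.0072,0.014,0,0,0,0,0,0,0,0,0]
  finger_gap: 0.06

```text
time: 13.83
position: [0.4373, -0.1212, 0.0066]
tool_rot: [0.972, -0.234, 0.001, 0.0]
ft_force: [0.9, -0.5, 0.3]
grip_width: 0.06
grip_force: 0.0
```

Emit:
inch_along:
  segments: [0,0,0,0,0,0,0,0,0,0,0,0,0,0,0,0,0,0,0,0,0,0,0,0]
  finger_gap: 0.03
  grip_force: 15

```text
time: 14.33
position: [0.4374, -0.1213, 0.0057]
tool_rot: [0.972, -0.234, 0.0, 0.0]
ft_force: [-1.0, -0.3, 2.6]
grip_width: 0.0407
grip_force: 15.0
```

```bash
python3 -c "
from h import *
print(totool([.5872,.3487,.06]))"
```

```text
[-0.08034768 -0.48666754 -0.05433481]
```

In the tool's units: -0.0375 m / 0.25 = -0.15, -0.01 m / 0.25 = -0.04.

Emit:
inch_along:
  segments: [0,0,-0.12,0,0,0,-0.14,0,0,0,-0.14,0,-0.04,-0.15,0,0,-0.04,-0.15,0,0,-0.04,-0.15,0,0,-0.04,-0.15,0,0,-0.04,-0.15,0,0,-0.04,-0.15,0,0,-0.04,-0.15,0,0,-0.04,-0.15,0,0,-0.04,-0.15,0,0,-0.04,-0.15,0,0,-0.04,-0.15,0,0,-0.04,-0.15,0,0,-0.04,-0.15,0,0,0,0,0,0,0,0,0,0]

```text
time: 15.83
position: [0.5426, 0.374, 0.1048]
tool_rot: [0.973, -0.232, -0.0, 0.0]
ft_force: [1.1, -0.5, -0.6]
grip_width: 0.0406
grip_force: 15.0
```

```bash
python3 - <<'E'
from h import *
c=snap("wrist","w8.png");p=proj(c,[[.587,.349,.004]])[0];print(p)
k=blob(grey(c),p);X=onplane(c,cv2.convexHull(k)[:,0],.004)[:,:2]*1000
(r,s)=cv2.minEnclosingCircle(X.astype(np.float32));e=cv2.fitEllipse(X.astype(np.float32));print(r,s,e)
print(totool([e[0][0]/1000,e[0][1]/1000,.01]))
E
```

```text
[256.51259969 140.82140614]
(583.2301025390625, 345.4383239746094) 44.296302795410156 ((583.154541015625, 345.3614501953125), (88.09024047851562, 88.2509765625), 3.6188647747039795)
[0.04893558 0.00513206 0.09454608]
```

View pics/w8.png

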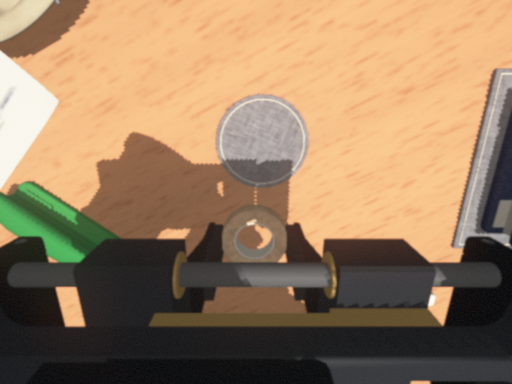

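The small round mat is empty, centred at (262,140) px, i.e. (0.583, 0.345), and the roll is held at (254,237).

In the tool's units: 0.035 m / 0.25 = 0.14, 0.005 m / 0.25 = 0.02.

Emit:
inch_along:
  segments: [0.096,0.01,0,0,0.096,0.01,0,0,0,0,0.14,0,0,0,0.12,0,0,0,0.08,0,0,0,0.02,0,0,0,0,0,0,0,0,0]

```text
time: 16.55
position: [0.584, 0.3449, 0.0161]
tool_rot: [0.972, -0.234, 0.0, 0.0]
ft_force: [-0.5, 1.0, 0.4]
grip_width: 0.0403
grip_force: 15.0
```

In the tool's units: 0.005 m / 0.25 = 0.02, 0.0025 m / 0.25 = 0.01.

Emit:
inch_along:
  segments: [-0.006,-0.002,0.02,0,0,0,0.01,0,0,0,0,0,0,0,0,0]

```text
time: 16.88
position: [0.5828, 0.3473, 0.0088]
tool_rot: [0.972, -0.234, 0.0, -0.0]
ft_force: [0.3, -0.6, -1.1]
grip_width: 0.0404
grip_force: 15.0
```

Emit:
inch_along:
  segments: [0,0,0,0,0,0,0,0,0,0,0,0,0,0,-0.12,0,0,0,-0.16,0,0,0,-0.16,0,0,0,-0.16,0,0,0,-0.16,0,-0.06,0,-0.04,0,-0.06,0,0,0,-0.06,0,0,0,0,0,0,0]
  finger_gap: 0.06

```text
time: 17.88
position: [0.5371, 0.3683, 0.2057]
tool_rot: [0.973, -0.233, -0.003, 0.002]
ft_force: [-0.6, -0.0, -0.5]
grip_width: 0.06
grip_force: 0.0
```

```bash
python3 - <<'E'
from h import *
c=snap("wrist","w9.png");p=proj(c,[[.583,.345,.004]])[0];print(p)
k=blob(grey(c),p+[0,18]);X=onplane(c,cv2.convexHull(k)[:,0],.004)[:,:2]*1000
print(cv2.fitEllipse(X.astype(np.float32)))
e=cv2.fitEllipse(ringpx(c,p,22).astype(np.float32));print(e,onplane(c,e[0],.01))
print(totool([.5825,.01,.2]),robot.get_obs()["q"].round(2))
E
```

```text
[253.23476705 130.34179161]
((583.3838500976562, 345.4068298339844), (87.86676025390625, 88.1108169555664), 118.1952896118164)
((252.4889678955078, 131.77151489257812), (33.56832504272461, 34.45073318481445), 171.75010681152344) [[0.5822982  0.34646086 0.01      ]]
[0.20091718 0.29917497 0.00610983] [0.43 0.59 1.37 0.   1.19 2.47]
```

Small roll is within 1.5 mm of its mat centre. Now the big roll.

Units first: shifts go in shares of 0.25 m and turns go in shares of 2 pi rad. So 0.0297 m / 0.25 = 0.1188, 0.0246 m / 0.25 = 0.0984.

Emit:
inch_along:
  segments: [0.0984,0.1188,0,0,0.0984,0.1188,0,0,0.0984,0.1188,0,0,0.0984,0.1188,0,0,0.0984,0.1188,0,0,0.0984,0.1188,0,0,0.0984,0.1188,0,0,0.0984,0.1188,0,0,0.0984,0.1188,0,0,0,0,0,0,0,0,0,0]
  finger_gap: 0.075
  grip_force: 15

```text
time: 18.85
position: [0.6178, 0.0261, 0.2057]
tool_rot: [0.972, -0.236, -0.002, 0.0]
ft_force: [-1.3, 1.0, 0.3]
grip_width: 0.0747
grip_force: 0.0
```

```bash
python3 - <<'E'
from h import *
c=snap("wrist","w10.png");p=proj(c,[[.6575,.008,.0165]])[0];print(p)
k=blob(grey(c),proj(c,[[.657+.04,.006,.004]])[0]);a=cv2.approxPolyDP(cv2.convexHull(k),8,True)[:,0];X=onplane(c,a,.004)[:,:2];print(a.tolist(),X.round(4).tolist(),X.mean(0),rect(c,k,.004))
e=cv2.fitEllipse(ringpx(c,p,34).astype(np.float32));print(e,onplane(c,e[0],.0165))
w=load("w1");e1=cv2.fitEllipse(ringpx(w,proj(w,[[.6575,.008,.0165]])[0],36).astype(np.float32));print(tri(c,e[0],w,e1[0]))
print(totool([*onplane(c,e[0],.0165)[0][:2],.011]))
E
```

```text
[252.1810946  137.89220484]
[[237, 86], [301, 121], [267, 182], [207, 151]] [[0.7218, -0.004], [0.6464, -0.0575], [0.5933, 0.0183], [0.6687, 0.0704]] [0.65753746 0.00679159] ((657.58203125, 6.948272705078125), (95.4458236694336, 95.166015625), 34.739723205566406)
((250.6421356201172, 140.4969482421875), (42.52369689941406, 42.75856018066406), 117.0434341430664) [[0.65548876 0.01126201 0.0165    ]]
[0.65610554 0.01056831 0.02419606]
[ 0.04241055 -0.00284202  0.1947057 ]
```

View pics/w10.png

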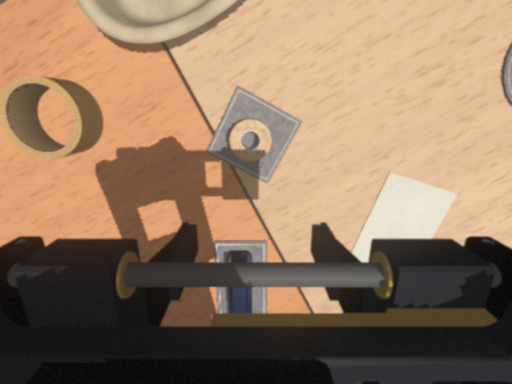

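Square mat is centred at (0.6575, 0.007), with the big roll at (250,139) px. Grasping it.

In the tool's units: 0.04 m / 0.25 = 0.16, 0.007 m / 0.25 = 0.028.

Emit:
inch_along:
  segments: [0.0848,-0.006,0,0,0.0848,-0.006,0,0,0,0,0.16,0,0,0,0.16,0,0,0,0.16,0,0,0,0.14,0,0,0,0.08,0,0,0,0.048,0,0,0,0.028,0,0,0,0,0,0,0,0,0]

```text
time: 19.82
position: [0.658, 0.0127, 0.0149]
tool_rot: [0.972, -0.233, 0.001, -0.0]
ft_force: [0.6, 0.3, 1.1]
grip_width: 0.0751
grip_force: 0.0
```

In the tool's units: 0.0055 m / 0.25 = 0.022, 0.002 m / 0.25 = 0.008.

Emit:
inch_along:
  segments: [0,0.008,0.022,0,0,0,0,0,0,0,0,0]

```text
time: 20.07
position: [0.6568, 0.0101, 0.0096]
tool_rot: [0.972, -0.234, 0.001, -0.0]
ft_force: [-0.3, -0.4, -0.4]
grip_width: 0.0748
grip_force: 0.0
```

Emit:
inch_along:
  segments: [0,0,0,0,0,0,0,0,0,0,0,0,0,0,0,0,0,0,0,0,0,0,0,0]
  finger_gap: 0.045
  grip_force: 15

```text
time: 20.57
position: [0.6564, 0.0103, 0.0087]
tool_rot: [0.972, -0.234, 0.0, -0.0]
ft_force: [-0.1, 0.4, 0.7]
grip_width: 0.051
grip_force: 15.0
```

```bash
python3 -c "
from h import *
print(totool([.4393,-.1212,.06]))"
```

```text
[-0.13353848  0.21586794 -0.05133763]
```

In the tool's units: 0.0308 m / 0.25 = 0.1232, -0.0191 m / 0.25 = -0.0764.

Emit:
inch_along:
  segments: [0,0,-0.1,0,0,0,-0.12,0,-0.0764,0.1232,0,0,-0.0764,0.1232,0,0,-0.0764,0.1232,0,0,-0.0764,0.1232,0,0,-0.0764,0.1232,0,0,-0.0764,0.1232,0,0,-0.0764,0.1232,0,0,0,0,0,0,0,0,0.1,0,0,0,0.072,0,0,0,0.04,0,0,0,0.012,0,0,0,0,0,0,0,0,0]

```text
time: 21.9
position: [0.4396, -0.1208, 0.0078]
tool_rot: [0.972, -0.234, 0.0, 0.0]
ft_force: [0.6, 0.4, 1.0]
grip_width: 0.0507
grip_force: 15.0
```

In the tool's units: -0.04 m / 0.25 = -0.16, 0.0288 m / 0.25 = 0.1152.

Emit:
inch_along:
  segments: [0,0,0.004,0,0,0,0,0,0,0,0,0,0,0,-0.12,0,0,0,-0.16,0,0,0,-0.16,0,0,0,-0.16,0,0,0,-0.16,0,0.1152,0.1072,0,0,0.1152,0.1072,0,0,0.1152,0.1072,0,0,0.1152,0.1072,0,0,0.1152,0.1072,0,0,0.1152,0.1072,0,0,0,0,0,0,0,0,0,0]
  finger_gap: 0.07

```text
time: 23.23
position: [0.52, -0.3447, 0.1963]
tool_rot: [0.972, -0.235, 0.0, 0.0]
ft_force: [-0.1, 1.1, -0.2]
grip_width: 0.0702
grip_force: 0.0
```

```bash
python3 - <<'E'
from h import *
c=snap("wrist","w11.png");p=proj(c,[[.565,-.366,.004]])[0];print(p)
k=blob(grey(c),p+[25,0]);X=onplane(c,cv2.convexHull(k)[:,0],.004)[:,:2]*1000;print("mat",cv2.fitEllipse(X.astype(np.float32)))
b=c["img"][int(p[1])-60:int(p[1])+50,int(p[0])-70:int(p[0])+70]
cv2.imwrite("pics/v11.png",cv2.resize(b,None,fx=5,fy=5,interpolation=2)[:,:,::-1])
print((p-[70,60]).astype(int))
E
```

```text
[252.7513459 133.3525596]
mat ((566.258056640625, -365.8216552734375), (129.25955200195312, 129.41134643554688), 157.06817626953125)
[182  73]
```

View pics/v11.png

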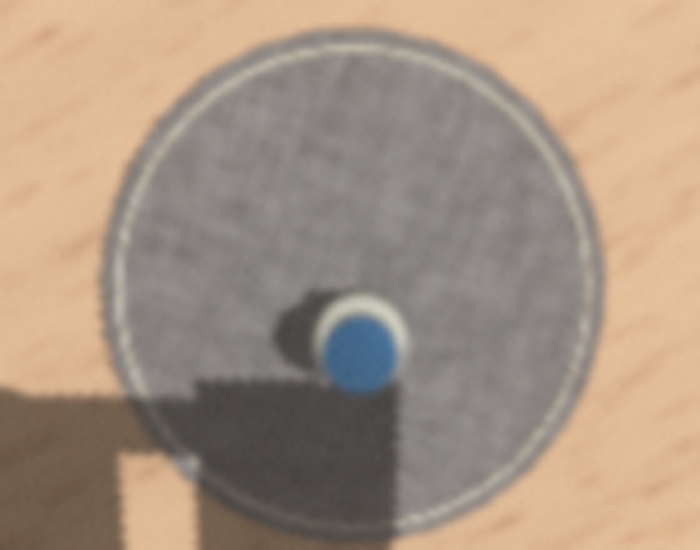

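The crop shows the vial's blue cap at about px (254,144), standing upright on the large round mat, whose centre is (0.566, -0.366).

```bash
cat >> h.py <<'E'
def cap(c,p,r):
    h=sat(c);m=((h[:,:,0]>98)&(h[:,:,0]<120)&(h[:,:,1]>110)).astype(np.uint8)*255
    k=np.zeros_like(m);cv2.circle(k,tuple(map(int,p)),r,255,-1);m&=k
    M=cv2.moments(m,True);return (M["m10"]/M["m00"],M["m01"]/M["m00"]),M["m00"]
E
python3 - <<'E'
from h import *
c=load("w11");a=cap(c,(254,144),20);t=robot.camera("top");b=cap(t,(391,186),12);s=robot.camera("side");d=cap(s,proj(s,[[.565,-.367,.05]])[0],15)
print(a,b,d,onplane(c,a[0],.053),tri(c,a[0],t,b[0]),tri(c,a[0],s,d[0]))
X=onplane(c,a[0],.053)[0];print(totool([X[0],X[1],.02]))
E
```

```text
((253.56589147286823, 143.8217054263566), 129.0) ((399.0, 185.5), 2.0) ((144.23076923076923, 247.3846153846154), 13.0) [[ 0.55825783 -0.36370755  0.053     ]] [ 0.55947939 -0.36819572  0.09556509] [ 0.55856013 -0.36488947  0.05245723]
[0.04563039 0.00255778 0.17620348]
```

In the tool's units: 0.04 m / 0.25 = 0.16, 0.01 m / 0.25 = 0.04.

Emit:
inch_along:
  segments: [0.0912,0.0052,0,0,0.0912,0.0052,0,0,0,0,0,0,0,0,0.16,0,0,0,0.16,0,0,0,0.16,0,0,0,0.12,0,0,0,0.08,0,0,0,0.04,0,0,0,0.02,0,0,0,0,0,0,0,0,0]
  finger_gap: 0.06

```text
time: 24.38
position: [0.5601, -0.366, 0.0131]
tool_rot: [0.972, -0.234, 0.001, 0.001]
ft_force: [-1.0, 0.2, -0.0]
grip_width: 0.0603
grip_force: 0.0
```

In the tool's units: -0.002 m / 0.25 = -0.008, -0.001 m / 0.25 = -0.004.

Emit:
inch_along:
  segments: [-0.008,-0.004,0.008,0,0,0,0,0,0,0,0,0]
  finger_gap: 0.04

```text
time: 24.63
position: [0.5584, -0.3642, 0.0108]
tool_rot: [0.972, -0.234, 0.001, 0.0]
ft_force: [0.6, -0.3, 0.3]
grip_width: 0.0471
grip_force: 0.0
```

Emit:
inch_along:
  segments: [0,0,0,0,0,0,0,0,0,0,0,0,0,0,0,0,0,0,0,0,0,0,0,0,0,0,0,0]
  finger_gap: 0.015
  grip_force: 15

```text
time: 25.22
position: [0.5581, -0.3641, 0.0097]
tool_rot: [0.972, -0.234, 0.0, 0.0]
ft_force: [0.2, -0.6, 1.2]
grip_width: 0.0226
grip_force: 15.0
```

```bash
python3 -c "
from h import *
print(totool([.6575,.0069,.07]))"
```

```text
[-0.08018398 -0.37558092 -0.06037621]
```

In the tool's units: -0.0313 m / 0.25 = -0.1252, 0.007 m / 0.25 = 0.028.

Emit:
inch_along:
  segments: [0,0,-0.06,0,0,0,-0.1,0,0,0,-0.08,0,-0.0268,-0.1252,0,0,-0.0268,-0.1252,0,0,-0.0268,-0.1252,0,0,-0.0268,-0.1252,0,0,-0.0268,-0.1252,0,0,-0.0268,-0.1252,0,0,-0.0268,-0.1252,0,0,-0.0268,-0.1252,0,0,-0.0268,-0.1252,0,0,-0.0268,-0.1252,0,0,-0.0268,-0.1252,0,0,-0.0268,-0.1252,0,0,0,0,0.12,0,0,0,0.06,0,0,0,0.028,0,0,0,0,0,0,0,0,0]

```text
time: 26.88
position: [0.6575, 0.0067, 0.018]
tool_rot: [0.972, -0.234, 0.0, -0.0]
ft_force: [-0.4, -0.2, -0.5]
grip_width: 0.0221
grip_force: 15.0
```

```bash
python3 - <<'E'
from h import *
print(totool([.6575,.0069,.0097]))
E
```

```text
[-9.96995175e-05 -1.37596271e-04  8.33319408e-03]
```

In the tool's units: 0.004 m / 0.25 = 0.016, 0.003 m / 0.25 = 0.012.

Emit:
inch_along:
  segments: [0,0,0.016,0,0,0,0.012,0,0,0,0.004,0,0,0,0,0,0,0,0,0]

```text
time: 27.3
position: [0.6574, 0.0069, 0.0098]
tool_rot: [0.972, -0.234, 0.0, -0.0]
ft_force: [0.2, 1.2, -0.1]
grip_width: 0.0226
grip_force: 15.0
```

In the tool's units: -0.04 m / 0.25 = -0.16, -0.03 m / 0.25 = -0.12.

Emit:
inch_along:
  segments: [0,0,0,0,0,0,0,0,0,0,0,0,0,0,0,0,0,0,-0.08,0,0,0,-0.12,0,0,0,-0.16,0,0,0,-0.16,0,0,0,-0.16,0,0,0,-0.08,0]
  finger_gap: 0.05

```text
time: 28.13
position: [0.6598, 0.0069, 0.2054]
tool_rot: [0.972, -0.234, 0.004, -0.0]
ft_force: [0.8, -0.2, 0.8]
grip_width: 0.0499
grip_force: 0.0
```

Emit:
inch_along:
  segments: [-0.0936,0.1064,0,0,-0.0936,0.1064,0,0,-0.0936,0.1064,0,0,-0.0936,0.1064,0,0,-0.0936,0.1064,0,0,-0.0936,0.1064,0,0,-0.0936,0.1064,0,0,-0.0936,0.1064,0,0,0,0,0,0,0,0,0,0]
  finger_gap: 0.075

```text
time: 28.97
position: [0.3922, -0.0975, 0.1998]
tool_rot: [0.972, -0.235, -0.0, -0.0]
ft_force: [0.2, -0.7, 0.6]
grip_width: 0.0751
grip_force: 0.0
```

```bash
python3 - <<'E'
from h import *
c=snap("wrist","w12.png");p=proj(c,[[.4395,-.121,.014]])[0]
e=cv2.fitEllipse(ringpx(c,p,32).astype(np.float32));X=onplane(c,e[0],.014)[0];print(p,e,X,totool([X[0],X[1],.006]))
p=proj(c,[[.6575,.007,.053]])[0];a=cap(c,p,20);print(p,a,onplane(c,a[0],.053))
E
```

```text
[253.48741973 131.245937  ] ((253.6563262939453, 131.57969665527344), (42.87712860107422, 43.462669372558594), 161.1630096435547) [ 0.43903852 -0.12100031  0.014     ] [5.03133542e-02 1.42702157e-04 1.94128759e-01]
[32.68504386 -7.83852213] ((35.5, 0.3333333333333333), 12.0) [[0.65095873 0.00913594 0.053     ]]
```

View pics/w12.png

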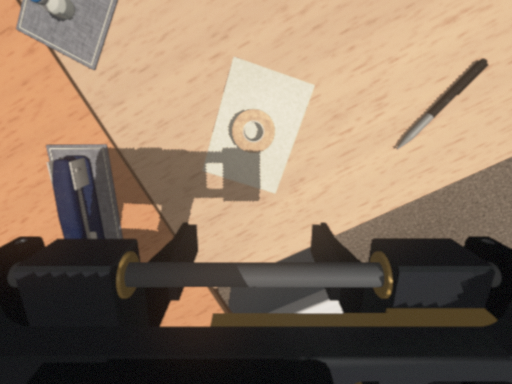

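The big roll is at (254,131) on the card, and the vial stands at (55,5) on the square mat.

In the tool's units: 0.04 m / 0.25 = 0.16, 0.035 m / 0.25 = 0.14.

Emit:
inch_along:
  segments: [0.1,0,0,0,0.1,0,0,0,0,0,0,0,0,0,0.16,0,0,0,0.16,0,0,0,0.16,0,0,0,0.14,0,0,0,0.08,0,0,0,0.04,0,0,0,0.024,0,0,0,0,0,0,0,0,0]

```text
time: 30.02
position: [0.4391, -0.1199, 0.0085]
tool_rot: [0.972, -0.234, 0.0, 0.0]
ft_force: [-0.1, -0.6, -0.5]
grip_width: 0.0749
grip_force: 0.0
```

In the tool's units: 0.0015 m / 0.25 = 0.006, 0.001 m / 0.25 = 0.004.

Emit:
inch_along:
  segments: [0,0.004,0.006,0,0,0,0,0,0,0,0,0,0,0,0,0,0,0,0,0,0,0,0,0,0,0,0,0]
  finger_gap: 0.045
  grip_force: 15

```text
time: 30.6
position: [0.4381, -0.121, 0.0076]
tool_rot: [0.972, -0.234, 0.001, 0.0]
ft_force: [-0.4, 1.0, 5.8]
grip_width: 0.0509
grip_force: 15.0
```

Emit:
inch_along:
  segments: [0,0,-0.1,0,0,0,-0.12,0,0.1284,0.0924,0,0,0.1284,0.0924,0,0,0.1284,0.0924,0,0,0.1284,0.0924,0,0,0.1284,0.0924,0,0,0.1284,0.0924,0,0,0.1284,0.0924,0,0,0,0,0,0,0,0,0.1,0,0,0,0.06,0,0,0,0.02,0,0,0,0,0,0,0,0,0]

```text
time: 31.85
position: [0.5642, -0.3667, 0.0169]
tool_rot: [0.972, -0.234, -0.0, -0.0]
ft_force: [0.6, 0.6, -0.1]
grip_width: 0.0511
grip_force: 15.0
```

In the tool's units: 0.004 m / 0.25 = 0.016, -0.001 m / 0.25 = -0.004.

Emit:
inch_along:
  segments: [0.004,-0.004,0.016,0,0,0,0.01,0,0,0,0,0,0,0,0,0]

```text
time: 32.18
position: [0.566, -0.3666, 0.011]
tool_rot: [0.972, -0.234, 0.0, 0.0]
ft_force: [1.1, -0.2, -0.4]
grip_width: 0.0507
grip_force: 15.0
```

Emit:
inch_along:
  segments: [0,0,0,0,0,0,0,0,0,0,0,0,0,0,-0.12,0,0,0,-0.16,0,0,0,-0.16,0,0,0,-0.16,0,0,0,-0.16,0,-0.12,0,0,0,-0.08,0,0,0,0,0,0,0]
  finger_gap: 0.075

```text
time: 33.1
position: [0.5178, -0.3414, 0.2016]
tool_rot: [0.972, -0.234, -0.002, -0.001]
ft_force: [0.3, 1.3, -0.6]
grip_width: 0.0746
grip_force: 0.0
```

```bash
python3 - <<'E'
from h import *
c=snap("wrist","w13.png");p=proj(c,[[.5663,-.3658,.0165]])[0]
e=cv2.fitEllipse(ringpx(c,p,34).astype(np.float32));print(e,onplane(c,e[0],.0165))
k=blob(grey(c),p+[30,0]);X=onplane(c,cv2.convexHull(k)[:,0],.004)[:,:2]*1000;print("mat",cv2.fitEllipse(X.astype(np.float32)))
t=robot.camera("top");s=robot.camera("side")
a,b=t["img"][90:250,160:440],s["img"][110:290,120:340]
v=np.vstack([cv2.resize(a,(520,297),interpolation=2),cv2.resize(b,(520,300),interpolation=2)])
cv2.imwrite("pics/v13.png",v[:,:,::-1])
E
```

```text
((255.1884765625, 128.95169067382812), (43.687721252441406, 44.45553207397461), 176.32151794433594) [[ 0.56621437 -0.36759077  0.0165    ]]
mat ((566.6543579101562, -366.3044128417969), (129.24217224121094, 129.2943572998047), 166.2359161376953)
```

View pics/v13.png

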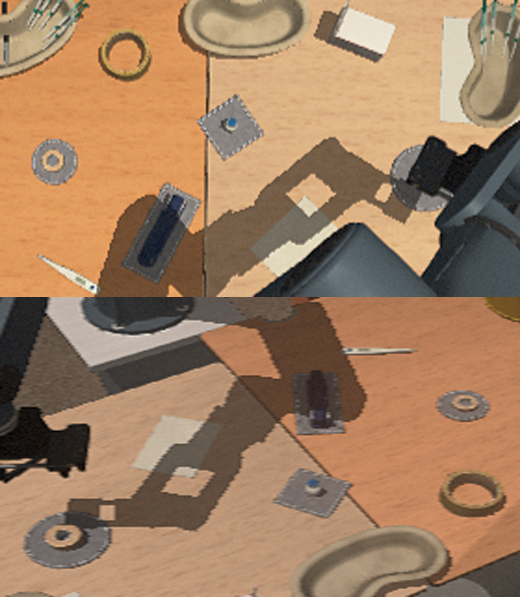

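All four are centred on their own mats: small roll (54,161), stapler (160,232), vial upright (230,124) and big roll (64,537 in the side view). The card is empty.

```bash
python3 -c "
from rig import robot
print(robot.hand_in())"
```

```text
the job is handed in; nothing more can be done
None
```

The job is handed in at about 33 s: the big roll, small roll, vial (upright) and stapler are each in the middle of their own mat, and the card is empty.

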